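Photograph all four sides of a tin

TASK

Product pictures for the web shop: tip the phone on its stand forward until it looks 30 degrees below level and stays so by itself when you let go. Then, with a finger against the studs of the turntable, turn the tin anticlockwise (seen from above) from click to click, so that all four of its sides, one after the other, face the phone squarely; at each of the four clicks take your hand off and let it stand still for a second for the picture. Do not touch the tin or make it slide on the turntable, keep the phone at its tilt, be gentle, and leave the other things on the table where they are.

Things in the scene. Friction and masses are not known exactly. Their poses are not given: they have to be found in the camera images.
- turntable_axis (a point): Centre of the turntable's platter at the height of its wooden top, 50 mm above the table; its x and y axes are those of the fixed base, and the phone stand is in the direction of y. The platter is a light wooden disc of 200 mm diameter with a flat rubber mat in the middle; it turns on this upright axis.
- turntable: Black round base under the platter, fixed to the table; origin under the axis on the table. Inside it a spring roller clicks the platter into a stop at every quarter turn: it is drawn in from about 25 degrees away. It takes 6 to 9 N at a stud to push it out of a stop; let go too early, it springs back or sticks half-way between two stops.
- platter (a joint): Turn of the platter in rad, growing anticlockwise seen from above. 0 is the click stop in which the tin's first side faces the phone; the other stops are every pi/2. It starts half-way before 0 (near -0.785). At 0 the studs stand at 45, 135, 225 and 315 degrees, anticlockwise from the x axis of turntable_axis.
- stud0 (a point): Middle of one of the platter's four upright aluminium finger studs, for turning it: 12 mm thick, standing 28 mm above the platter's top, on a circle of 88 mm radius about the axis; this point is 14 mm above the platter's top. They turn with the platter.
- stud1 (a point): Middle of one of the platter's four upright aluminium finger studs, for turning it: 12 mm thick, standing 28 mm above the platter's top, on a circle of 88 mm radius about the axis; this point is 14 mm above the platter's top. They turn with the platter.
- stud2 (a point): Middle of one of the platter's four upright aluminium finger studs, for turning it: 12 mm thick, standing 28 mm above the platter's top, on a circle of 88 mm radius about the axis; this point is 14 mm above the platter's top. They turn with the platter.
- stud3 (a point): Middle of one of the platter's four upright aluminium finger studs, for turning it: 12 mm thick, standing 28 mm above the platter's top, on a circle of 88 mm radius about the axis; this point is 14 mm above the platter's top. They turn with the platter.
- tin_center (a point): Centre of the small closed flat tin to be photographed: 62 mm (its x) by 94 mm (its y) by 24 mm high, loose, lying flat in the middle of the rubber mat. It is turned with the platter and never touched.
- tin: The same tin; this origin is the centre of its underside. Mass about 90 g.
- phone: A phone held landscape in a clip on a stand, lenses towards the turntable. Origin: on the tilt hinge's axis. In this frame the slab spans x -31 to -22, y -76 to 76, z 1 to 74 mm; the clip behind its middle reaches z 43 mm (y -31 to 31, x to -17 mm). -x is the way the lenses look: level when the phone is upright, below level when it is tipped forward. It starts from 5 degrees above to 14 below level.
- phone_top (a point): Middle of the phone's upper edge (x -26.5, z 74 mm in the phone's frame), 74 mm above the hinge when upright. The hinge is stiff, about 0.34 N m, so 3 to 6 N up here, and holds where it is left; but its rubber bushes give: let go after a push, the phone comes back by some 6 to 9 degrees before it stands. Look again after letting go.
- phone_hinge (a point): Centre of the tilt hinge on the fixed phone stand, 170 mm above the table; its -x axis points level at the turntable. The stand's post (14 mm thick) is below it, and its foot plate is 110 by 100 mm.
- gift_box: black box of chocolates, 203 x 133 x 35 mm, on the right; leave it alone
- reel_small: small flat reel of ribbon, 60 mm across, 16 mm high, by the near left edge of the turntable; leave it alone
- reel_large: reel of ribbon, about 68 mm across, 22 mm high, at the near right; leave it alone
- felt_pen: thick white marker with a black cap, 129 mm, lying beside the foot of the phone stand; leave it alone
- ball_pen: thin ball pen, 146 mm, lying on the right of the turntable; leave it alone
- sweets: round jar of sweets with a lid, 70 mm across, 90 mm high, behind the turntable on the right; leave it alone
- candy: wrapped lollipop, 104 mm, lying on the right; leave it alone
- tape: roll of tape, 73 mm across, 18 mm high, lying flat behind the turntable on the right; leave it alone

How it is judged:
On the way, in this order (a step that is already met when the one before it is completed fails the run):
1. the phone, let go, stands 30 degrees (within 5) below level and holds there (angle between phone's own x axis and vertical between 0.9602 and 1.1342 rad and contact force between each of the arm, the fingers and phone below 0.2 N and angular speed of phone below 0.1 rad/s), for 0.6 s.
2. the first side of the tin faces the phone squarely (platter within 5 degrees of its click), at rest and untouched, the phone still at its tilt (value of joint platter between -0.09 and 0.09 rad and angle between the x axis of tin_center and the x axis of phone_hinge, either way round below 0.12 rad and velocity of joint platter between -0.05 and 0.05 rad/s and contact force between each of the arm, the fingers and phone below 0.2 N and contact force between each of the arm, the fingers and turntable below 0.2 N and angle between phone's own x axis and vertical between 0.9602 and 1.1342 rad), for 0.6 s.
3. the second side of the tin faces the phone squarely (platter within 5 degrees of its click), at rest and untouched, the phone still at its tilt (value of joint platter between 1.4808 and 1.6608 rad and angle between the x axis of tin_center and the y axis of phone_hinge, either way round below 0.12 rad and velocity of joint platter between -0.05 and 0.05 rad/s and contact force between each of the arm, the fingers and phone below 0.2 N and contact force between each of the arm, the fingers and turntable below 0.2 N and angle between phone's own x axis and vertical between 0.9602 and 1.1342 rad), for 0.6 s.
4. the third side of the tin faces the phone squarely (platter within 5 degrees of its click), at rest and untouched, the phone still at its tilt (value of joint platter between 3.0516 and 3.2316 rad and angle between the x axis of tin_center and the x axis of phone_hinge, either way round below 0.12 rad and velocity of joint platter between -0.05 and 0.05 rad/s and contact force between each of the arm, the fingers and phone below 0.2 N and contact force between each of the arm, the fingers and turntable below 0.2 N and angle between phone's own x axis and vertical between 0.9602 and 1.1342 rad), for 0.6 s.
5. the fourth side of the tin faces the phone squarely (platter within 5 degrees of its click), at rest and untouched, the phone still at its tilt (value of joint platter between 4.6224 and 4.8024 rad and angle between the x axis of tin_center and the y axis of phone_hinge, either way round below 0.12 rad and velocity of joint platter between -0.05 and 0.05 rad/s and contact force between each of the arm, the fingers and phone below 0.2 N and contact force between each of the arm, the fingers and turntable below 0.2 N and angle between phone's own x axis and vertical between 0.9602 and 1.1342 rad), for 0.6 s.
At the end, for the whole second after the job is handed in: The platter rests in the fourth click, three quarter turns anticlockwise from the first, within 5 degrees; the tin lies flat and within 12 mm of the platter's centre, square to the phone within 7 degrees; the phone stands untouched 30 degrees below level, within 5; everything is at rest (all of step 5 and horizontal distance between tin_center and turntable_axis below 0.012 m and angle between tin_center's own z axis and vertical below 0.05 rad and angular speed of phone below 0.1 rad/s).
It fails at once if the tin is shifted on the platter by more than 12 mm, tipped, or touched (horizontal distance between tin_center and turntable_axis above 0.012 m or angle between tin_center's own z axis and vertical above 0.15 rad or contact force between any of the fingers, the arm and tin above 0.5 N).
It fails at once if the phone or the turntable is pushed harder than 40 N (contact force between the fingers and phone above 40 N or contact force between the fingers and turntable above 40 N).
It fails at once if another thing on the table is moved by more than 20 mm (distance of any of reel_small, reel_large, felt_pen, ball_pen, sweets, candy, tape from where it was at the start of the episode above 0.02 m).
It also fails if it takes over 72 s, if anything falls off the work surface, if the arm or the gripper's body presses on something with over 40 N, if the wrist force passes 120 N, or if a joint passes its speed limit or range.

ROBOT

A 6-joint arm with a two-finger parallel gripper is mounted at the origin on a cart in front of the work surface, level with it; the furniture and walls round the work are solid. World frame = base frame: x ahead of the robot, y to its left, z up, the work surface at z = 0. Lengths are in m, angles in rad, forces in N, time in s.
With the tool pointing down it reaches from about 0.35 to 0.925 m from the base axis. Payload 6.4 kg.
Tool frame: the origin (TCP) lies midway between the tips of the shut fingers; the grasp point (between the pads) lies 19 mm behind it; z points along the fingers, y is the line along which they close (so a half turn about z gives the same grasp; the last joint's range is limited). The gripper opens to 85 mm and grips with 20 to 120 N. Pads are 22 mm wide; open, the fingers measure 114 mm over their backs; the gripper's body (76 mm by 85 mm) begins 54 mm behind the grasp point. The pads swing forward as they close: fully open they stand 13 mm farther back than shut.
Start: joints at [0.976, 0.245, 1.558, -0, 1.339, -0.174], TCP at [0.266, 0.593, 0.231] pointing down, gripper open.
Joint ranges: [-3.13, 3.13], [-1.02, 2.26], [0.13, 2.54], [-0.95, 4.09], [0.21, 2.88], [-2.74, 2.74]. Speed limits (rad/s): [2.57, 2.57, 3.14, 3.14, 3.14, 3.14].

INTERFACE

Orientations are given as [roll, pitch, yaw] about the fixed x, y, z axes, in that order (R = Rz(yaw) Ry(pitch) Rx(roll)).
In Python, from plant import ctrl gives the robot as it stands.
- The arm moves only by the tool play_rows, never from a script. Its argument "motion" is a list that holds one entry, the list of rows, each a list of 4 numbers: the shift along the world's x, y, z in units of 50 mm (1.0 is 50 mm), then the turn about the world's z in units of 6 degrees (1.0 is 6 degrees). In form: [[[dx, dy, dz, roll], ...]]. A call has 1 to 5 rows; each row shifts and turns the commanded pose from where the row before left it; what a row does not reach is not made up. A row lasts 1/8 s, in which the tool goes at most 62.5 mm and 10.7 degrees, less where a joint would pass 70% of its speed; a pose out of reach is approached as far as the arm can. A call is refused whole if a number of a shift passes 1 or a number of a turn 1, either way. A call with a gripper value outside its range is refused whole. "gripper" is the finger opening in mm, from 0 to 85.4, set as the call begins (left out, the last holds). The fingers move at their own pace and stop on an object; the grip force is fixed at half the most. Time passes only in rows, so rows that do not move let the fingers close. It gives the time, the measured TCP pose, the force, the opening and the grip force at its end, in the units of the state.
- ctrl.get_obs(): the state, without advancing time (a new reading comes with each control period).
- ctrl.read_camera(name): name is "scene" or "top"; returns a dict with "img" (480x640x3 uint8, blue, green, red), "fx", "fy", "cx", "cy" (pixels), "k1" (the pictures are not rectified: a ray, as slopes to the right and down, at radius r is drawn at 1 + k1 r^2 times it, then the intrinsics apply), "world_from_camera" (4x4, takes a point from camera to world coordinates). Camera axes: x right, y down, z forward; pixel columns grow to the right and rows downward; lengths in m; the calibration is good to about 2 mm. A picture is of the moment at which its call begins. There is no depth.
- ctrl.sign_off(): hands the job in; it is judged then, once.
The state is a dict: "t": time; "joint_pos": joint angles; "joint_vel": joint speeds; "effort": joint torques, N m; "tool_pos": TCP position; "eef_rot": TCP orientation; "contact_force": force on the tool from outside, world axes, zero at the start; "moment": the same for the moment, N m; "opening": opening from 0.0 (shut) to 1.0 (fully open); "finger_force": force on a finger pad.
Only numpy, scipy, OpenCV 4.12 (cv2) and the standard library are available. Lean on these libraries where they do the work, as an engineer would, in place of code of your own. Each camera call takes 0.05 s, during which the arm holds its last target. There are 200 camera calls.

## Working session

There is one attempt and no reset: what is moved stays moved. The work goes in short steps, Python scripts to look and compute and a tool call to move; the robot and the scene stay as the last step left them, time stands still between calls to the robot, and variables do not carry over. Pictures are saved under pics/ and viewed, at most 10 in all, crops included, and the job is handed in when it is done.

Besides the shell and the picture viewer there is one more tool, called after "Request:" by a JSON object that holds its "op" and its "data", one argument or row to a line. play_rows: Moves the arm, as the interface text tells. Its arguments: {"type":"object","properties":{"motion":{"type":"array"},"gripper":{"type":"number"}},"required":["motion"]}

```bash
mkdir -p pics; ls; cat > h.py <<'E'
import numpy as np, cv2
from plant import ctrl
def cam(n, save=None):
    c=ctrl.read_camera(n)
    if save: cv2.imwrite('pics/'+save,c['img'])
    return c
def ray(c,u,v):
    x=(u-c['cx'])/c['fx'];y=(v-c['cy'])/c['fy'];xd,yd=x,y
    for _ in range(20):
        s=1+c['k1']*(x*x+y*y);x,y=xd/s,yd/s
    T=np.array(c['world_from_camera']);return T[:3,3],T[:3,:3]@np.array([x,y,1.])
def plane(c,u,v,z):
    o,d=ray(c,u,v);return o+d*(z-o[2])/d[2]
def proj(c,p):
    T=np.array(c['world_from_camera']);q=T[:3,:3].T@(np.array(p)-T[:3,3]);x,y=q[0]/q[2],q[1]/q[2]
    s=1+c['k1']*(x*x+y*y);return c['fx']*x*s+c['cx'],c['fy']*y*s+c['cy']
def tri(a,pa,b,pb):
    o1,d1=ray(a,*pa);o2,d2=ray(b,*pb)
    st=np.linalg.lstsq(np.c_[d1,-d2],o2-o1,rcond=None)[0]
    p,q=o1+d1*st[0],o2+d2*st[1];return (p+q)/2,np.linalg.norm(p-q)
E
python3 - <<'E'
from h import *
for n in('scene','top'):
    c=cam(n,n+'0.png');print(n,c['fx'],c['k1'],np.round(c['world_from_camera'],3).tolist())
o=ctrl.get_obs();print(o['t'],o['tool_pos'],o['eef_rot'],o['contact_force'])
E
```

```text
pics
scene 553.1345287824897 -0.03651875902553566 [[0.813, -0.292, 0.504, -0.175], [-0.582, -0.422, 0.695, -1.016], [0.01, -0.859, -0.513, 0.834], [0.0, 0.0, 0.0, 1.0]]
top 543.2722208010399 -0.04776531400337518 [[0.019, -0.98, 0.198, 0.288], [-1.0, -0.019, 0.001, -0.105], [0.002, -0.198, -0.98, 1.352], [0.0, 0.0, 0.0, 1.0]]
0.1 [0.26521197 0.59287403 0.23030288] [-3.13986846e+00 -2.93557660e-04  2.72083302e+00] [ 0.74959306 -0.43701273  0.20763604]
```

View pics/scene0.png

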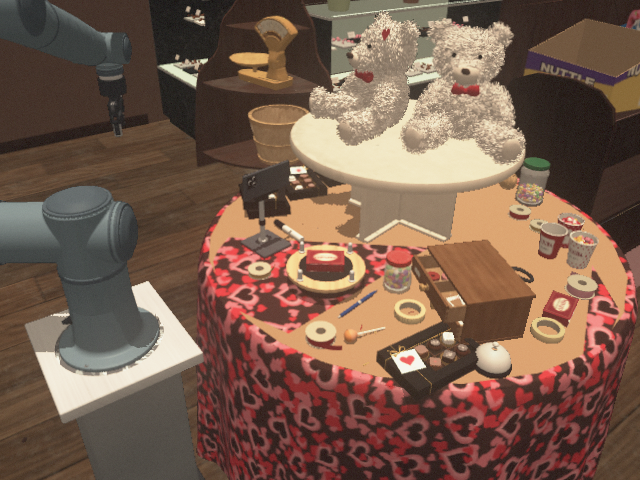

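View pics/top0.png

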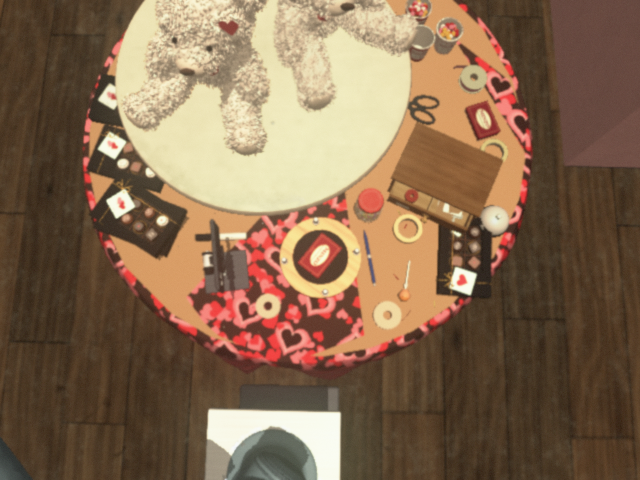

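The scene view shows the phone at about (262,185) and the turntable at (326,268). In the top view the turntable is at (320,257) and the phone on its stand at about (222,257), so it lies in +y of the turntable. I'll zoom in on both.

```bash
python3 - <<'E'
from h import *
a=cv2.imread('pics/scene0.png')[150:300,225:375];b=cv2.imread('pics/top0.png')[205:315,190:370]
a=cv2.resize(a,(390,390),interpolation=cv2.INTER_CUBIC);b=cv2.resize(b,None,fx=390/110*.63,fy=390/110*.63,interpolation=cv2.INTER_CUBIC)
o=np.zeros((390,800,3),np.uint8);o[:,:390]=a;o[:b.shape[0],395:395+b.shape[1]]=b[:,:405]
cv2.imwrite('pics/z0.png',o)
c=cam('top');img=c['img']
# platter: light wood rim at z=.05
hsv=cv2.cvtColor(img,cv2.COLOR_BGR2HSV);print(hsv[257,285],hsv[240,345])
m=cv2.inRange(hsv,(12,40,150),(35,180,255));m[:205]=0;m[310:]=0;m[:,:270]=0;m[:,365:]=0
cs=max(cv2.findContours(m,cv2.RETR_EXTERNAL,cv2.CHAIN_APPROX_NONE)[0],key=cv2.contourArea)[:,0]
P=np.array([plane(c,u,v,.05)[:2] for u,v in cs]);(x,y),r=cv2.minEnclosingCircle(P.astype(np.float32));print('platter',x,y,r)
print('fit',cv2.fitEllipse(P.astype(np.float32)*1000))
m=cv2.inRange(hsv,(0,120,60),(8,255,255))+cv2.inRange(hsv,(172,120,60),(180,255,255));k=np.zeros_like(m);k[233:282,295:345]=1
cs=max(cv2.findContours(m*k,cv2.RETR_EXTERNAL,cv2.CHAIN_APPROX_NONE)[0],key=cv2.contourArea)[:,0]
P=np.array([plane(c,u,v,.076)[:2] for u,v in cs]).astype(np.float32)*1000;print('tin',cv2.minAreaRect(P))
for n,(u,v) in dict(tapeN=(268,307),shelf_edge=(265,215),jar=(370,203)).items(): print(n,plane(c,u,v,.02))
E
```

```text
[ 19  96 241] [ 23 101 249]
platter 0.5163266062736511 -0.14226742088794708 0.14037542045116425
fit ((521.497314453125, -123.02718353271484), (225.6078643798828, 242.82838439941406), 89.34770965576172)
tin ((517.785888671875, -101.13468170166016), (67.34856414794922, 99.365966796875), 53.049415588378906)
tapeN [0.39616314 0.02241819 0.02      ]
shelf_edge [0.62786342 0.03889958 0.02      ]
jar [ 0.66463549 -0.22664842  0.02      ]
```

View pics/z0.png

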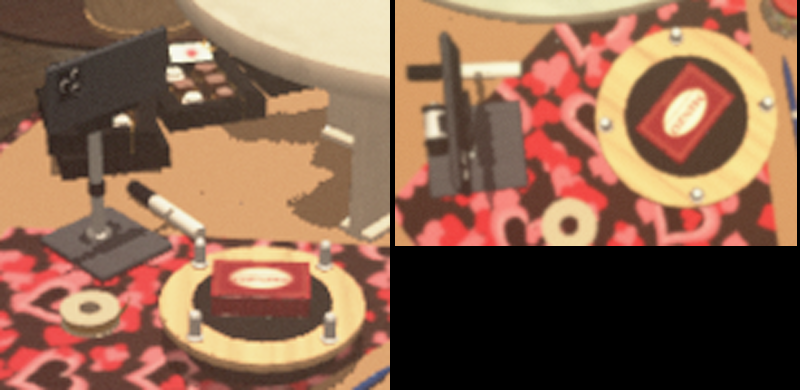

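The crop shows studs at top-view pixels (316,220), (357,251), (325,291) and (284.5,260.5), with the tin in the middle. The phone's edge runs from (212,221) to (217,290) in the top view. In the scene view its upper edge runs from (240,185) to (288,161.5).

```bash
python3 - <<'E'
from h import *
c=cam('top');s=cam('scene')
S=np.array([plane(c,*p,.076)[:2] for p in [(315.8,219.8),(357,250.7),(325.2,291.4),(284.5,260.5)]])
ax=S.mean(0);d=S-ax;print('axis',ax,'r',np.hypot(*d.T),'ang',np.degrees(np.arctan2(d[:,1],d[:,0])))
print('phone tri far',tri(c,(212.4,220.7),s,(288.5,161.5)),'near',tri(c,(216.9,290),s,(240.4,184.6)))
for z in(.17,.24):print(z,plane(c,212.4,220.7,z),plane(c,216.9,290,z))
print('tier rim',[plane(c,265,215,z).round(3) for z in(.2,.25,.3)])
# stand foot gray corners at z~.006 (top crop px)
f=lambda u,v:(190+(u-395)/2.234,205+v/2.234)
for q in[(525,101),(527,187),(430,195)]:print('foot',plane(c,*f(*q),.006))
print('tier tri', tri(c,(268,215),s,(330,180)))
# reel
print('near rim low point candidates',[plane(s,u,v,.2).round(3) for u,v in[(330,180)]])
E
```

```text
axis [ 0.51695894 -0.10385962] r [0.08810629 0.08769553 0.08688417 0.08694259] ang [   8.72822573  -81.45020434 -171.7714621    99.35582936]
phone tri far (array([0.55932723, 0.12592565, 0.23584662]), np.float64(0.0024285234191625377)) near (array([0.41106284, 0.11416348, 0.21400272]), np.float64(0.006214248306544648))
0.17 [0.57417925 0.14018659 0.17      ] [0.41869237 0.12119845 0.17      ]
0.24 [0.55724758 0.12564273 0.24      ] [0.41096776 0.10777896 0.24      ]
tier rim [array([0.582, 0.019, 0.2  ]), array([0.569, 0.014, 0.25 ]), array([0.556, 0.009, 0.3  ])]
foot [0.53906102 0.07919766 0.006     ]
foot [0.44170124 0.07255753 0.006     ]
foot [0.43048751 0.18034701 0.006     ]
tier tri (array([0.5895494 , 0.00329167, 0.21958083]), np.float64(0.028716591695917403))
near rim low point candidates [array([0.629, 0.032, 0.2  ])]
```

The axis is at (0.517,-0.104), with stud radii of 87 to 88 mm, which matches the spec. The base yaw is about 8.7°. The phone's top is near (0.485,0.117,0.24). I'll approach from behind it.

Request:
{"op": "play_rows", "data": {
  "motion": [
    [[0.4,-0.8,0.3,-1],[0.4,-0.8,0.3,-1],[0.4,-0.8,0.3,-1],[0.4,-0.8,0.3,-1],[0.4,-0.8,0.2,-1]]
  ],
  "gripper": 0
}}

```text
t: 0.88
tool_pos: [0.3661, 0.3921, 0.3021]
eef_rot: [3.14, 0.0, 2.194]
contact_force: [0.8, -0.2, 0.5]
opening: 0.004
finger_force: 0.0
```

Request:
{"op": "play_rows", "data": {
  "motion": [
    [[0.4,-0.8,0,-1],[0.4,-0.8,0,-1],[0.4,-0.8,0,-1],[0.4,-0.8,0,-1],[0.4,-0.8,0,-0.7]]
  ]
}}

```text
t: 1.5
tool_pos: [0.4659, 0.1919, 0.3014]
eef_rot: [3.141, -0.0, 1.702]
contact_force: [0.9, 1.0, -0.5]
opening: -0.0
finger_force: 0.0
```

```bash
python3 - <<'E'
from h import *
c=cam('top');s=cam('scene')
a=cv2.resize(s['img'][90:240,200:350],(400,400),interpolation=cv2.INTER_CUBIC);b=cv2.resize(c['img'][185:335,150:300],(400,400),interpolation=cv2.INTER_CUBIC)
cv2.imwrite('pics/z1.png',np.hstack([a,b]))
o=ctrl.get_obs();print(o['t'],o['tool_pos'],o['eef_rot'],o['contact_force'],o['joint_pos'])
print(proj(c,o['tool_pos']),proj(s,o['tool_pos']))
E
```

```text
1.6 [0.46680521 0.19041057 0.30123133] [3.14145350e+00 8.51047261e-04 1.69940377e+00] [-0.38210812  0.3887494  -0.2932303 ] [ 1.62494003e-01 -1.56949138e-01  1.84575712e+00 -8.61274970e-04
  1.45267447e+00  3.39879481e-02]
(np.float64(170.98732015606848), np.float64(257.29476433924884)) (np.float64(244.24794113133981), np.float64(138.26148239595517))
```

View pics/z1.png

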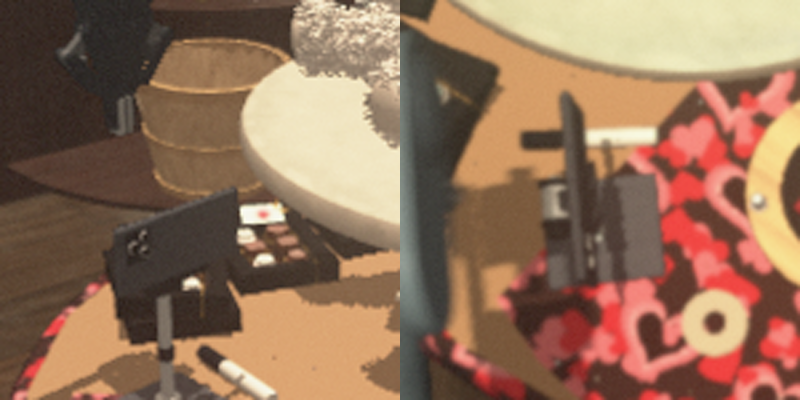

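The finger tip is where projection says it should be, at crop (125,130). The phone is almost upright, tipped perhaps 5° forward, and its top-back edge is at top-view column ~213. Next I'll lower the tool behind it and approach until contact.

Request:
{"op": "play_rows", "data": {
  "motion": [
    [[0,0,-0.8,0],[0,0,-0.8,0],[0.1,-0.4,0,0],[0.03,-0.2,0,0],[0,0,0,0]]
  ]
}}

```text
t: 2.22
tool_pos: [0.4724, 0.1634, 0.222]
eef_rot: [3.14, -0.0, 1.704]
contact_force: [0.4, -0.5, 0.5]
opening: -0.001
finger_force: 0.0
```

Request:
{"op": "play_rows", "data": {
  "motion": [
    [[0,-0.1,0,0],[0,-0.1,0,0],[0,-0.1,0,0],[0,-0.1,0,0],[0,0,0,0]]
  ]
}}

```text
t: 2.85
tool_pos: [0.4721, 0.143, 0.2213]
eef_rot: [3.141, -0.0, 1.704]
contact_force: [-0.8, 0.9, -0.7]
opening: -0.001
finger_force: 0.0
```

Request:
{"op": "play_rows", "data": {
  "motion": [
    [[0,-0.08,0,0],[0,-0.08,0,0],[0,0,0,0]]
  ]
}}

```text
t: 3.22
tool_pos: [0.472, 0.1351, 0.2213]
eef_rot: [3.142, 0.0, 1.705]
contact_force: [0.7, -0.1, -0.4]
opening: -0.003
finger_force: 0.0
```

Request:
{"op": "play_rows", "data": {
  "motion": [
    [[0,-0.08,0,0],[0,-0.08,0,0],[0,0,0,0]]
  ]
}}

```text
t: 3.6
tool_pos: [0.4719, 0.1274, 0.2212]
eef_rot: [-3.141, -0.001, 1.705]
contact_force: [-0.2, 2.0, -0.9]
opening: 0.0
finger_force: 1.1
```

Request:
{"op": "play_rows", "data": {
  "motion": [
    [[0.01,-0.1,-0.05,0],[0.01,-0.1,-0.05,0],[0.01,-0.1,-0.05,0],[0.01,-0.1,-0.05,0],[0,0,0,0]]
  ]
}}

```text
t: 4.22
tool_pos: [0.4735, 0.1081, 0.2105]
eef_rot: [-3.141, -0.003, 1.705]
contact_force: [-0.3, 7.7, -1.0]
opening: -0.003
finger_force: 3.0
```

```bash
python3 - <<'E'
from h import *
c=cam('top');s=cam('scene')
a=cv2.resize(s['img'][130:230,215:315],(400,400),interpolation=cv2.INTER_CUBIC);b=cv2.resize(c['img'][205:305,180:280],(400,400),interpolation=cv2.INTER_CUBIC)
cv2.imwrite('pics/z2.png',np.hstack([a,b]))
o=ctrl.get_obs();print(o['t'],o['tool_pos'],o['contact_force'])
E
```

```text
4.325 [0.47352892 0.10824955 0.21067334] [ 0.09809819  7.98821174 -2.28250406]
```

View pics/z2.png

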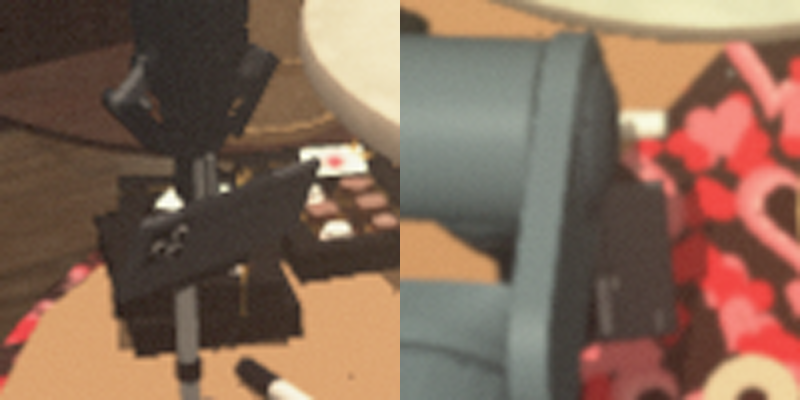

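The scene crop shows the front-face corners at about TL (241.5,187.5), TR (294,171), BL (245.5,208) and BR (287.5,194). The phone is clearly tipped. I'll fit the hinge and tilt from these corner points.

```bash
cat >> h.py <<'E'
from scipy.optimize import least_squares
def corner(hx,hy,th,yaw=np.radians(8.2),L=[(-31,y,z) for z in(74,1) for y in(76,-76)]):
    L=np.array(L)/1000.;X=L[:,0]*np.cos(th)-L[:,2]*np.sin(th);Z=L[:,2]*np.cos(th)+L[:,0]*np.sin(th)
    return np.c_[hx-np.sin(yaw)*X-np.cos(yaw)*L[:,1],hy+np.cos(yaw)*X-np.sin(yaw)*L[:,1],.17+Z]
def fit(cam,px,hy=None):
    px=np.array(px,float)
    g=lambda p:(np.array([proj(cam,q) for q in corner(p[0],p[1] if hy is None else hy,p[-1])])-px).ravel()
    r=least_squares(g,[.48,.14,.3] if hy is None else [.48,.3]);return np.round(r.x,4),np.degrees(r.x[-1]).round(1),r.fun.round(1)
E
python3 - <<'E'
from h import *
s=cam('scene')
A=[(241.2,175.5),(288.9,160.5),(246.9,202.5),(290,184.9)];B=[(241.5,187.5),(294.3,170.8),(245.5,208),(287.5,194)]
for P in(A,B):
    print(fit(s,P)); print([fit(s,P,hy)[1] for hy in(.135,.14,.145,.15)])
E
```

```text
(array([ 0.4762,  0.1284, -0.1128]), np.float64(-6.5), array([ 0.9,  0.5, -0.6, -1.3, -1.1,  0.5,  0.8,  0.1]))
[np.float64(-3.2), np.float64(-0.9), np.float64(1.5), np.float64(3.7)]
(array([0.4583, 0.1116, 0.2054]), np.float64(11.8), array([ 3.5, -0.2, -2.3, -1.3, -2.5,  3. ,  1.1, -1.7]))
[np.float64(21.5), np.float64(23.5), np.float64(25.5), np.float64(27.4)]
```

Vision and touch agree: the hinge is at y≈0.139 and the tilt under load is about 24°. I need about 37° before release.

Request:
{"op": "play_rows", "data": {
  "motion": [
    [[0.01,-0.08,-0.03,0],[0.01,-0.08,-0.03,0],[0.01,-0.08,-0.02,0],[0,0,0,0],[0,0,0,0]]
  ]
}}

```text
t: 5.0
tool_pos: [0.4751, 0.096, 0.207]
eef_rot: [-3.141, -0.002, 1.705]
contact_force: [-1.4, 5.3, 0.7]
opening: 0.002
finger_force: 2.4
```

Request:
{"op": "play_rows", "data": {
  "motion": [
    [[0,0.15,0.02,0],[0,0.2,0.1,0],[0,0.4,0.1,0],[0,0.6,0.3,0],[-0.3,0.7,0.5,0]]
  ]
}}

```text
t: 5.62
tool_pos: [0.4603, 0.1985, 0.2583]
eef_rot: [-3.14, 0.001, 1.704]
contact_force: [0.6, 0.5, -0.2]
opening: 0.001
finger_force: 0.0
```

Request:
{"op": "play_rows", "data": {
  "motion": [
    [[-0.6,0.6,0.5,0],[-0.6,0.6,0,0],[-0.8,0.6,0,0],[-0.8,0.6,0,0],[0,0,0,0]]
  ]
}}

```text
t: 6.25
tool_pos: [0.3185, 0.3194, 0.2837]
eef_rot: [3.141, 0.0, 1.71]
contact_force: [-0.4, 0.3, 0.8]
opening: -0.0
finger_force: 0.0
```

```bash
python3 - <<'E'
from h import *
c=cam('top');s=cam('scene')
a=cv2.resize(s['img'][130:230,215:315],(400,400),interpolation=cv2.INTER_CUBIC);b=cv2.resize(c['img'][205:305,180:280],(400,400),interpolation=cv2.INTER_CUBIC)
cv2.imwrite('pics/z3.png',np.hstack([a,b]))
o=ctrl.get_obs();print(o['t'],o['tool_pos'],o['contact_force'])
E
```

```text
6.35 [0.32048328 0.31810087 0.28364331] [ 0.3601203  -0.21408197 -0.44090109]
```

View pics/z3.png

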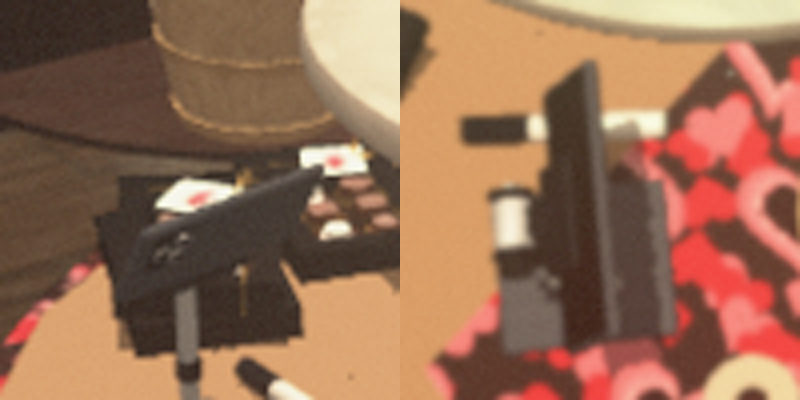

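The top view shows the phone tipped, with its front upper edge from (229.2,220.5) to (231.8,291.2) and its rear lower edge from about (216,229) to (219,290). The next script computes the tilt from these.

```bash
python3 - <<'E'
from h import *
c=cam('top');s=cam('scene')
def edge(lx,lz,th): return corner(.478,HY,th,L=[(lx,-76,lz),(lx,76,lz)])
for HY in(.136,.139,.142):
  for d in(24,27,30,33):
    t=np.radians(d)
    print(HY,d,'top front-up',[np.round(proj(c,p),1).tolist() for p in edge(-31,74,t)],'back-low',[np.round(proj(c,p),1).tolist() for p in edge(-22,1,t)], 'back-up',[np.round(proj(c,p),1).tolist() for p in edge(-22,74,t)])
HY=.139
for d in(24,30): print(d,[np.round(proj(s,p),1).tolist() for p in corner(.478,HY,np.radians(d))])
E
```

```text
0.136 24 top front-up [[230.9, 220.7], [237.6, 291.2]] back-low [[218.7, 229.5], [224.7, 296.5]] back-up [[226.8, 220.8], [233.4, 291.4]]
0.136 27 top front-up [[232.5, 220.9], [239.1, 291.2]] back-low [[218.5, 229.6], [224.5, 296.5]] back-up [[228.4, 220.9], [235.0, 291.4]]
0.136 30 top front-up [[233.9, 221.1], [240.6, 291.2]] back-low [[218.4, 229.7], [224.4, 296.6]] back-up [[230.0, 221.1], [236.6, 291.4]]
0.136 33 top front-up [[235.3, 221.4], [242.0, 291.2]] back-low [[218.2, 229.8], [224.2, 296.7]] back-up [[231.5, 221.3], [238.1, 291.4]]
0.139 24 top front-up [[229.5, 220.7], [236.2, 291.1]] back-low [[217.3, 229.4], [223.3, 296.4]] back-up [[225.4, 220.8], [232.0, 291.4]]
0.139 27 top front-up [[231.1, 220.9], [237.7, 291.1]] back-low [[217.2, 229.6], [223.2, 296.5]] back-up [[227.0, 220.9], [233.6, 291.4]]
0.139 30 top front-up [[232.5, 221.1], [239.2, 291.2]] back-low [[217.1, 229.7], [223.0, 296.6]] back-up [[228.6, 221.1], [235.2, 291.4]]
0.139 33 top front-up [[233.9, 221.4], [240.6, 291.2]] back-low [[216.9, 229.8], [222.9, 296.7]] back-up [[230.1, 221.2], [236.7, 291.4]]
0.142 24 top front-up [[228.1, 220.7], [234.7, 291.1]] back-low [[216.0, 229.4], [221.9, 296.4]] back-up [[224.0, 220.7], [230.5, 291.4]]
0.142 27 top front-up [[229.7, 220.9], [236.3, 291.1]] back-low [[215.9, 229.5], [221.8, 296.5]] back-up [[225.6, 220.9], [232.2, 291.4]]
0.142 30 top front-up [[231.1, 221.1], [237.8, 291.1]] back-low [[215.7, 229.7], [221.7, 296.6]] back-up [[227.2, 221.0], [233.7, 291.3]]
0.142 33 top front-up [[232.5, 221.3], [239.2, 291.2]] back-low [[215.6, 229.8], [221.5, 296.6]] back-up [[228.7, 221.2], [235.2, 291.3]]
24 [[250.1, 187.0], [295.9, 169.5], [244.2, 206.6], [288.8, 188.5]]
30 [[251.6, 190.0], [297.3, 172.3], [244.0, 207.4], [288.5, 189.3]]
```

```bash
python3 - <<'E'
from h import *
c=cam('top');s=cam('scene')
obs=[(c,(-31,-76,74),(229.2,220.5)),(c,(-31,76,74),(231.8,291.2)),(c,(-22,-76,1),(216.2,229)),(s,(-31,-76,74),(295.5,171.5)),(s,(-31,76,1),(245.5,208))]
def g(p):
    return np.concatenate([np.array(proj(k,corner(p[0],p[1],p[2],p[3],[l])[0]))-q for k,l,q in obs])
r=least_squares(g,[.48,.14,.5,.1],loss='soft_l1');print(r.x,np.degrees(r.x[2:]),g(r.x).round(1))
g0=cv2.cvtColor(c['img'],cv2.COLOR_BGR2GRAY)
for v in(225,232,248,262,275,285):print(v,g0[v,208:242].tolist())
E
```

```text
[0.48037285 0.14487869 0.44768389 0.10120611] [25.65039743  5.79868317] [ 0.1  0.2  1.   0.1 -0.  -0.4  0.4 -1.6 -2.8 -2.6]
225 [172, 173, 172, 173, 173, 174, 171, 171, 172, 165, 152, 129, 103, 75, 66, 64, 62, 71, 90, 101, 102, 119, 152, 171, 173, 174, 174, 174, 175, 173, 171, 174, 174, 171]
232 [158, 160, 159, 160, 166, 171, 167, 137, 94, 66, 60, 58, 60, 59, 57, 59, 61, 61, 75, 95, 101, 111, 138, 175, 189, 193, 195, 196, 196, 200, 201, 198, 195, 196]
248 [170, 170, 171, 169, 169, 163, 129, 91, 62, 61, 61, 58, 58, 64, 64, 54, 55, 54, 52, 66, 84, 99, 95, 84, 70, 61, 62, 62, 61, 68, 85, 105, 113, 131]
262 [237, 226, 204, 152, 92, 65, 58, 58, 60, 59, 56, 57, 53, 56, 60, 60, 56, 52, 51, 51, 61, 74, 92, 97, 87, 77, 74, 72, 72, 73, 73, 75, 71, 78]
275 [95, 98, 101, 101, 104, 102, 95, 82, 89, 103, 114, 95, 65, 52, 49, 48, 47, 45, 44, 47, 52, 52, 67, 89, 101, 95, 96, 87, 73, 70, 72, 72, 72, 70]
285 [108, 105, 106, 107, 107, 105, 105, 105, 107, 108, 108, 100, 81, 56, 48, 48, 46, 49, 48, 48, 47, 47, 55, 71, 89, 98, 90, 73, 69, 69, 70, 69, 66, 69]
```

```bash
python3 - <<'E'
from h import *
c=cam('top')
# line observations: (local x,z, row, col)
L=[(-31,74,232,230.2),(-31,74,285,235.2),(-22,74,232,226.4),(-22,74,285,231),(-22,1,232,215.5),(-22,1,262,218.3 if 0 else 218.0),(-22,1,285,220.4)]
def g(p):
    out=[]
    for x,z,v,u in L:
        a,b=[np.array(proj(c,q)) for q in corner(.48,*p,[(x,-76,z),(x,76,z)])]
        out.append(a[0]+(b[0]-a[0])*(v-a[1])/(b[1]-a[1])-u)
    return out
r=least_squares(g,[.14,.5,.14]);print(r.x[0],np.degrees(r.x[1:]),r.fun.round(2))
s=cam('scene');print([np.round(proj(s,p),1).tolist() for p in corner(.48,*r.x)], [np.round(proj(s,p),1).tolist() for p in corner(.48,*r.x,[(-22,-76,74),(-22,76,74)])])
gs=cv2.cvtColor(s['img'],cv2.COLOR_BGR2GRAY)
for u in(262,275,285):print(u,gs[165:210,u].tolist())
E
```

```text
0.14358117217801164 [27.28326626  8.17814299] [ 0.07  0.02 -0.18  0.09  0.03  0.17 -0.2 ]
[[250.7, 187.7], [296.3, 170.3], [243.9, 206.1], [288.3, 188.2]] [[294.3, 167.9], [248.6, 185.2]]
262 [73, 67, 64, 56, 70, 95, 103, 98, 84, 124, 226, 245, 244, 238, 214, 184, 226, 232, 105, 80, 72, 55, 52, 65, 76, 64, 63, 60, 58, 56, 59, 58, 59, 59, 55, 49, 58, 87, 113, 116, 116, 115, 117, 117, 117]
275 [96, 79, 68, 61, 61, 58, 64, 74, 88, 119, 141, 165, 175, 130, 86, 70, 64, 61, 59, 58, 64, 61, 60, 58, 61, 59, 58, 60, 60, 58, 51, 93, 143, 131, 101, 88, 66, 64, 66, 66, 64, 68, 70, 67, 53]
285 [94, 72, 63, 62, 64, 69, 74, 61, 70, 83, 92, 74, 67, 62, 64, 63, 63, 60, 65, 60, 60, 63, 65, 63, 60, 55, 51, 56, 56, 62, 97, 113, 88, 61, 60, 62, 56, 51, 50, 50, 52, 50, 54, 53, 52]
```

The fit gives a tilt of about 27 to 29°, and the touch estimate is about 30°. Both are within tolerance. Now I'll move to the platter's near stud.

Request:
{"op": "play_rows", "data": {
  "motion": [
    [[0.28,-1,0,-0.5],[0.28,-1,0,-0.5],[0.28,-1,0,-0.5],[0.28,-1,0,-0.5],[0.28,-1,0,-0.5]]
  ]
}}

```text
t: 7.28
tool_pos: [0.3909, 0.0657, 0.2835]
eef_rot: [3.141, 0.0, 1.44]
contact_force: [-0.5, 0.3, 0.2]
opening: 0.005
finger_force: 0.0
```

Request:
{"op": "play_rows", "data": {
  "motion": [
    [[0.28,-1,0,-0.5],[0.28,-1,-0.2,-0.5],[0.28,-1,-0.8,-0.3],[0,0,-0.9,0],[0,0,-0.9,0]]
  ]
}}

```text
t: 7.9
tool_pos: [0.4319, -0.0813, 0.1439]
eef_rot: [3.141, 0.0, 1.304]
contact_force: [0.9, -0.3, -0.1]
opening: 0.001
finger_force: 0.0
```

Request:
{"op": "play_rows", "data": {
  "motion": [
    [[0,0,-0.8,0],[0,0,0,0]]
  ]
}}

```text
t: 8.15
tool_pos: [0.4294, -0.0793, 0.1023]
eef_rot: [-3.134, -0.001, 1.306]
contact_force: [-0.7, 0.1, 1.4]
opening: 0.001
finger_force: 0.0
```

Request:
{"op": "play_rows", "data": {
  "motion": [
    [[0,0,-0.4,0],[0,0,-0.4,0],[0,0,0,0]]
  ]
}}

```text
t: 8.52
tool_pos: [0.4321, -0.0802, 0.0659]
eef_rot: [-3.141, -0.0, 1.307]
contact_force: [0.7, -0.1, 0.1]
opening: -0.003
finger_force: 0.0
```

```bash
python3 - <<'E'
from h import *
print(ctrl.get_obs()['tool_pos'])
ax=np.array([.517,-.104])
for n,a,b in(('first',165,207),('back',207,127),('full',127,207)):
    A=np.radians(np.arange(a,b+.1*np.sign(b-a),6*np.sign(b-a)));P=ax+.088*np.c_[np.cos(A),np.sin(A)]
    print(n,P[0].round(3),P[-1].round(3),(np.diff(P,axis=0)/.05).round(2).tolist())
E
```

```text
[ 0.43213454 -0.08017636  0.06587274]
first [ 0.432 -0.081] [ 0.439 -0.144] [[-0.04, -0.18], [-0.02, -0.18], [0.0, -0.18], [0.02, -0.18], [0.04, -0.18], [0.06, -0.18], [0.07, -0.17]]
back [ 0.439 -0.144] [ 0.462 -0.036] [[-0.07, 0.17], [-0.06, 0.18], [-0.04, 0.18], [-0.02, 0.18], [0.0, 0.18], [0.02, 0.18], [0.04, 0.18], [0.06, 0.18], [0.07, 0.17], [0.09, 0.16], [0.11, 0.15], [0.12, 0.14], [0.14, 0.12]]
full [ 0.464 -0.034] [ 0.437 -0.141] [[-0.14, -0.12], [-0.13, -0.13], [-0.11, -0.15], [-0.1, -0.16], [-0.08, -0.17], [-0.06, -0.17], [-0.04, -0.18], [-0.03, -0.18], [-0.01, -0.18], [0.01, -0.18], [0.03, -0.18], [0.05, -0.18], [0.07, -0.17]]
```

Request:
{"op": "play_rows", "data": {
  "motion": [
    [[-0.04,-0.18,0,1],[-0.02,-0.18,0,1],[0,-0.18,0,1],[0.02,-0.18,0,1],[0,0,0,0]]
  ]
}}

```text
t: 9.15
tool_pos: [0.4313, -0.1167, 0.0675]
eef_rot: [3.139, 0.002, 1.726]
contact_force: [0.4, -0.1, -0.2]
opening: 0.003
finger_force: 0.0
```

Request:
{"op": "play_rows", "data": {
  "motion": [
    [[0.04,-0.18,0,1],[0.06,-0.18,0,1],[0.07,-0.17,0,1],[0,0,0,0]]
  ]
}}

```text
t: 9.65
tool_pos: [0.4396, -0.1433, 0.0669]
eef_rot: [3.14, 0.003, 2.039]
contact_force: [0.7, -0.1, -0.9]
opening: 0.0
finger_force: 0.0
```

```bash
python3 - <<'E'
from h import *
c=cam('top','t4.png');s=cam('scene')
a=cv2.resize(s['img'][200:320,270:390],(400,400),interpolation=cv2.INTER_CUBIC);b=cv2.resize(c['img'][200:320,260:380],(400,400),interpolation=cv2.INTER_CUBIC)
cv2.imwrite('pics/z4.png',np.hstack([a,b]))
E
```

```text
(no output)
```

View pics/z4.png

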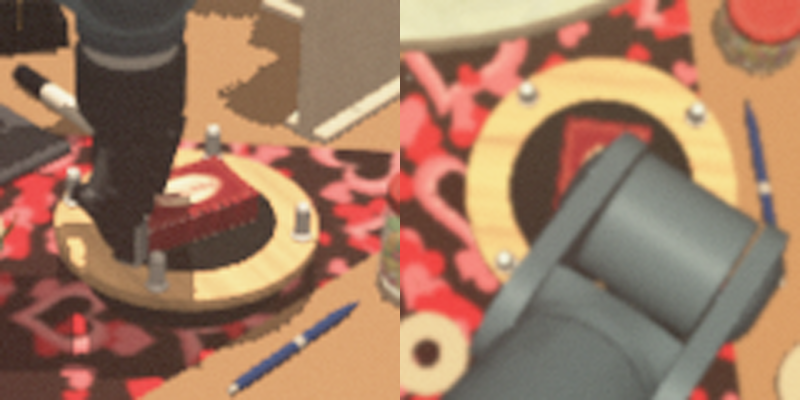

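The platter has clicked. The visible studs are at top-view px (298,228.5), (349,233.5) and (291.5,278.5), and the finger is free. I'll lift and go back over.

Request:
{"op": "play_rows", "data": {
  "motion": [
    [[0,0,0.5,0],[0,0,0.5,0],[0.03,0.15,0,-1],[0.03,0.15,0,-1],[0.03,0.17,0,-1]]
  ]
}}

```text
t: 10.38
tool_pos: [0.4432, -0.1189, 0.1159]
eef_rot: [3.141, 0.001, 1.721]
contact_force: [0.1, 0.1, -0.1]
opening: 0.002
finger_force: 0.0
```

Request:
{"op": "play_rows", "data": {
  "motion": [
    [[0.04,0.17,0,-1],[0.04,0.17,0,-1],[0.04,0.17,0,-1],[0.04,0.17,0,-1],[0.04,0.17,0,-1]]
  ]
}}

```text
t: 11.0
tool_pos: [0.4532, -0.0763, 0.1158]
eef_rot: [3.14, 0.0, 1.198]
contact_force: [0.2, 0.7, 1.3]
opening: 0.005
finger_force: 0.0
```

Request:
{"op": "play_rows", "data": {
  "motion": [
    [[0.04,0.17,0,-1],[0.04,0.17,0,-1],[0.04,0.17,0,-1],[0.04,0.17,0,-1],[0.04,0.17,0,-1]]
  ]
}}

```text
t: 11.62
tool_pos: [0.4632, -0.0338, 0.1158]
eef_rot: [3.14, -0.0, 0.674]
contact_force: [-0.3, -0.4, 0.1]
opening: 0.003
finger_force: 0.0
```

```bash
python3 - <<'E'
from h import *
c=cam('top');o=ctrl.get_obs();print(o['t'],o['tool_pos'],o['eef_rot'])
ax=np.array([.517,-.104])
for p in[(298.1,228.5),(349.1,233.6),(291.5,278.6)]:
    d=plane(c,*p,.077)[:2]-ax;print(np.hypot(*d),np.degrees(np.arctan2(d[1],d[0])))
d=o['tool_pos'][:2]-ax;print('tool',np.hypot(*d),np.degrees(np.arctan2(d[1],d[0])))
E
```

```text
11.675 [ 0.46329511 -0.03306701  0.11577319] [ 3.14072185e+00 -7.91750275e-04  6.73003014e-01]
0.08510908606721396 40.83781508261332
0.08641813901470512 -51.105776435594564
0.08890326268418379 130.19555633161184
tool 0.08897024656638028 127.13014599993787
```

```bash
cat >> h.py <<'E'
def studs(c,ax=np.array([.517,-.104])):
    """bright, unsaturated spots on the stud circle"""
    hsv=cv2.cvtColor(c['img'],cv2.COLOR_BGR2HSV);out=[]
    m=cv2.inRange(hsv,(0,0,120),(180,45,255))
    n,_,st,ce=cv2.connectedComponentsWithStats(m)
    for i in range(1,n):
        d=plane(c,*ce[i],.077)[:2]-ax;r=np.hypot(*d)
        if .078<r<.098 and 3<=st[i,4]<60: out.append((round(np.degrees(np.arctan2(d[1],d[0])),1),round(r,4),int(st[i,4])))
    return out
E
python3 - <<'E'
from h import *
print(studs(dict(cam('top'),img=cv2.imread('pics/t4.png'))));print(studs(dict(cam('top'),img=cv2.imread('pics/top0.png'))))
c=cam('top');s=cam('scene');print(studs(c))
a=cv2.resize(s['img'][200:320,270:390],(400,400),interpolation=cv2.INTER_CUBIC);b=cv2.resize(c['img'][200:320,260:380],(400,400),interpolation=cv2.INTER_CUBIC)
cv2.imwrite('pics/z5.png',np.hstack([a,b]))
E
```

```text
[(np.float64(39.1), np.float64(0.0903), 5), (np.float64(-49.6), np.float64(0.0879), 6), (np.float64(127.8), np.float64(0.0879), 8)]
[(np.float64(9.1), np.float64(0.0899), 6), (np.float64(-80.4), np.float64(0.0865), 6), (np.float64(97.0), np.float64(0.089), 6), (np.float64(-172.3), np.float64(0.0863), 8)]
[(np.float64(41.2), np.float64(0.0904), 6), (np.float64(-47.4), np.float64(0.0877), 8), (np.float64(-138.8), np.float64(0.0854), 6)]
```

View pics/z5.png

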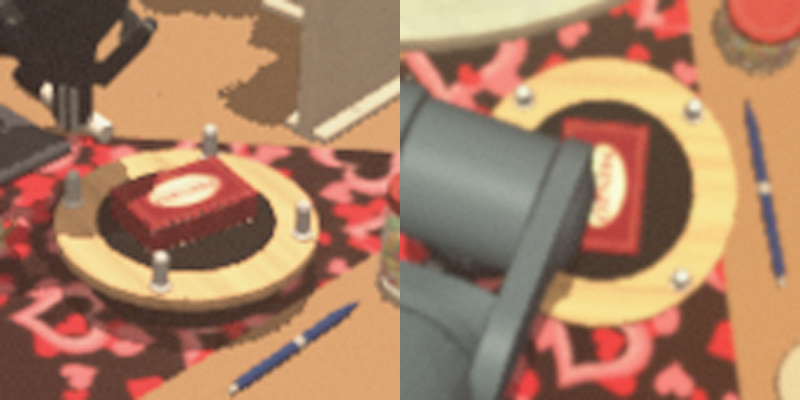

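```bash
python3 - <<'E'
from h import *
for i in range(3):print(studs(cam('top')))
print(ctrl.get_obs()['t'])
E
```

```text
[(np.float64(41.2), np.float64(0.0904), 6), (np.float64(-47.4), np.float64(0.0877), 8), (np.float64(-138.8), np.float64(0.0854), 6)]
[(np.float64(41.2), np.float64(0.0904), 6), (np.float64(-47.1), np.float64(0.0881), 7), (np.float64(-138.8), np.float64(0.0854), 6)]
[(np.float64(41.2), np.float64(0.0904), 6), (np.float64(-47.4), np.float64(0.0877), 8), (np.float64(-138.8), np.float64(0.0854), 6)]
12.025
```

Request:
{"op": "play_rows", "data": {
  "motion": [
    [[0,0,0.4,0],[0,0,0,0],[0,0,0,0],[0,0,0,0],[0,0,0,0]]
  ]
}}

```text
t: 12.65
tool_pos: [0.4625, -0.0338, 0.1346]
eef_rot: [-3.141, 0.001, 0.679]
contact_force: [-0.7, 0.2, 0.3]
opening: 0.003
finger_force: 0.0
```

```bash
python3 - <<'E'
from h import *
c=cam('top');print(studs(c))
hsv=cv2.cvtColor(c['img'],cv2.COLOR_BGR2HSV)
# platter outline centre check: rightmost/bottom rim columns
m=cv2.inRange(hsv,(14,60,200),(30,150,255))
for v in(245,257,270):print(v,np.flatnonzero(m[v,330:372])[-1]+330)
for u in(310,320,335):print(u,np.flatnonzero(m[262:310,u])[-1]+262,np.flatnonzero(m[205:240,u])[0]+205)
for e in(-.1,0,.1):pass
for p in([.617,-.104,.05],[.417,-.104,.05],[.517,-.204,.05],[.517,-.004,.05]):print(np.round(proj(c,p),1))
E
```

```text
[(np.float64(41.2), np.float64(0.0904), 6), (np.float64(-47.1), np.float64(0.0881), 7), (np.float64(-138.8), np.float64(0.0854), 6)]
245 371
257 371
270 368
310 295 219
320 297 218
335 294 221
[321.4 217.3]
[319.9 298.3]
[361.8 258. ]
[279.6 256.4]
```

The studs rest at about 41.5° (mod 90), but a base yaw of about 8.2°, from the phone's heading and bearing, puts the click at about 53°. So the platter looks stuck short. I'll push the near stud further: if 41.5° were the click, the push would meet 6 to 9 N and spring back.

Request:
{"op": "play_rows", "data": {
  "motion": [
    [[-0.1,-0.16,0,1],[-0.1,-0.16,0,1],[-0.1,-0.18,0,1],[-0.06,-0.18,0,1],[-0.06,-0.18,0,1]]
  ]
}}

```text
t: 13.32
tool_pos: [0.4417, -0.0771, 0.135]
eef_rot: [-3.141, -0.0, 1.206]
contact_force: [0.8, 0.2, 1.1]
opening: 0.003
finger_force: 0.0
```

Request:
{"op": "play_rows", "data": {
  "motion": [
    [[-0.06,-0.18,0,1],[-0.06,-0.18,0,1],[-0.06,-0.18,0,1],[0,-0.18,0,1],[0,-0.18,-0.2,1]]
  ]
}}

```text
t: 13.95
tool_pos: [0.4334, -0.1225, 0.1256]
eef_rot: [3.14, 0.001, 1.729]
contact_force: [-0.4, 0.6, 0.6]
opening: -0.0
finger_force: 0.0
```

Request:
{"op": "play_rows", "data": {
  "motion": [
    [[0,-0.18,-0.5,1],[0,0,-0.4,0],[0,0,-0.27,0],[0,0,0,0]]
  ]
}}

```text
t: 14.45
tool_pos: [0.4322, -0.1304, 0.0657]
eef_rot: [-3.14, -0.002, 1.831]
contact_force: [0.9, 0.9, 0.0]
opening: -0.004
finger_force: 0.0
```

Request:
{"op": "play_rows", "data": {
  "motion": [
    [[0.06,-0.16,0,1],[0.08,-0.16,0,1],[0.05,-0.08,0,0.5],[0.05,-0.08,0,0.5],[0,0,0,0]]
  ]
}}

```text
t: 15.08
tool_pos: [0.4454, -0.1549, 0.0674]
eef_rot: [3.141, 0.001, 2.145]
contact_force: [-0.1, 0.6, -0.3]
opening: 0.001
finger_force: 0.4
```

```bash
python3 - <<'E'
from h import *
print(studs(cam('top')));o=ctrl.get_obs();print(o['contact_force'],o['tool_pos'])
E
```

```text
[(np.float64(45.8), np.float64(0.0904), 7), (np.float64(-42.4), np.float64(0.088), 6), (np.float64(-163.5), np.float64(0.0829), 3)]
[ 0.70886991  0.51220482 -0.02842511] [ 0.44546873 -0.15502333  0.06742834]
```

The platter moves to 46° with almost no force, so 41.5° was not the stop. I'll push it further.

Request:
{"op": "play_rows", "data": {
  "motion": [
    [[0.05,-0.07,0,0.5],[0.05,-0.07,0,0.5],[0,0,0,0]]
  ]
}}

```text
t: 15.5
tool_pos: [0.4504, -0.1622, 0.0672]
eef_rot: [3.141, 0.002, 2.249]
contact_force: [0.1, -0.8, 0.5]
opening: 0.002
finger_force: 0.0
```

```bash
python3 - <<'E'
from h import *
print(studs(cam('top')));o=ctrl.get_obs();print(o['contact_force'],o['tool_pos'],o['finger_force'])
E
```

```text
[(np.float64(-36.1), np.float64(0.0881), 5), (np.float64(52.1), np.float64(0.0903), 6), (np.float64(-176.9), np.float64(0.0902), 3)]
[ 0.48830216  0.22915787 -0.38164034] [ 0.45039291 -0.16227261  0.06719143] 0.0
```

Request:
{"op": "play_rows", "data": {
  "motion": [
    [[-0.1,0.14,0,-0.5],[0,0,0.5,0],[0,0,0.5,0],[0,0,0,0]]
  ]
}}

```text
t: 16.05
tool_pos: [0.4465, -0.1559, 0.1188]
eef_rot: [3.14, 0.005, 2.197]
contact_force: [0.2, -0.7, -0.1]
opening: -0.004
finger_force: 0.0
```

```bash
python3 - <<'E'
from h import *
print(studs(cam('top')));o=ctrl.get_obs();print(o['contact_force'],o['tool_pos'],o['finger_force'])
E
```

```text
[(np.float64(-35.6), np.float64(0.0879), 4), (np.float64(52.5), np.float64(0.0902), 5)]
[-0.04712099 -1.01169424 -0.26939226] [ 0.44546123 -0.15533917  0.11729379] 0.0
```

The studs are now at about 53°, the expected click, and nothing is touching. I'll go back over while it stands.

Request:
{"op": "play_rows", "data": {
  "motion": [
    [[0.02,0.16,0,-1],[0.02,0.16,0,-1],[0.02,0.16,0,-1],[0.02,0.16,0,-1],[0.02,0.16,0,-1]]
  ]
}}

```text
t: 16.73
tool_pos: [0.4491, -0.1142, 0.1151]
eef_rot: [-3.14, -0.001, 1.67]
contact_force: [-0.1, -0.9, -0.1]
opening: -0.003
finger_force: 0.0
```

Request:
{"op": "play_rows", "data": {
  "motion": [
    [[0.02,0.16,0,-1],[0.02,0.16,0,-1],[0.02,0.16,0,-1],[0.02,0.16,0,-1],[0.02,0.16,0,-1]]
  ]
}}

```text
t: 17.35
tool_pos: [0.454, -0.0743, 0.115]
eef_rot: [-3.139, 0.0, 1.146]
contact_force: [0.4, -0.1, -1.0]
opening: -0.002
finger_force: 0.0
```

Request:
{"op": "play_rows", "data": {
  "motion": [
    [[0.04,0.17,0,-1],[0.04,0.17,0,-1],[0.04,0.17,0,-1],[0.04,0.17,0,-1],[0.04,0.17,0,-0.8]]
  ]
}}

```text
t: 17.98
tool_pos: [0.464, -0.0319, 0.1151]
eef_rot: [-3.14, 0.001, 0.644]
contact_force: [0.1, -0.7, 0.0]
opening: 0.005
finger_force: 0.0
```

Request:
{"op": "play_rows", "data": {
  "motion": [
    [[0,0,-0.5,0],[0,0,-0.35,0],[0,0,-0.2,0],[0,0,0,0]]
  ]
}}

```text
t: 18.48
tool_pos: [0.464, -0.0321, 0.0629]
eef_rot: [-3.14, 0.001, 0.647]
contact_force: [0.9, -0.5, 0.5]
opening: 0.002
finger_force: 0.0
```

```bash
python3 - <<'E'
from h import *
print(studs(cam('top')));o=ctrl.get_obs();print(o['contact_force'],o['tool_pos'],o['finger_force'])
ax=np.array([.517,-.104]);d=o['tool_pos'][:2]-ax;a=np.degrees(np.arctan2(d[1],d[0]));print(a,np.hypot(*d))
A=np.radians(np.r_[a:221:6, 221]);P=ax+.088*np.c_[np.cos(A),np.sin(A)]
print((np.diff(P,axis=0)/.05).round(2).tolist(),len(P)-1,(221-np.degrees(A[-2]))/6)
E
```

```text
[(np.float64(-35.6), np.float64(0.0879), 4), (np.float64(52.5), np.float64(0.0902), 5), (np.float64(-126.9), np.float64(0.0853), 8)]
[-0.02454117  0.52221237  0.7008234 ] [ 0.46463536 -0.03235083  0.06377272] 0.0
126.1611214596496 0.0887449141049189
[[-0.14, -0.12], [-0.13, -0.13], [-0.12, -0.14], [-0.1, -0.15], [-0.08, -0.16], [-0.07, -0.17], [-0.05, -0.18], [-0.03, -0.18], [-0.01, -0.18], [0.01, -0.18], [0.03, -0.18], [0.05, -0.18], [0.07, -0.17], [0.08, -0.16], [0.1, -0.15], [0.09, -0.12]] 16 0.80647975672503
```

Request:
{"op": "play_rows", "data": {
  "motion": [
    [[-0.14,-0.12,0,1],[-0.13,-0.13,0,1],[-0.12,-0.14,0,1],[-0.1,-0.15,0,1],[-0.08,-0.16,0,1]]
  ]
}}

```text
t: 19.15
tool_pos: [0.4385, -0.0652, 0.065]
eef_rot: [3.138, -0.008, 1.172]
contact_force: [8.7, 12.4, -3.8]
opening: 0.0
finger_force: 7.2
```

Request:
{"op": "play_rows", "data": {
  "motion": [
    [[-0.07,-0.17,0,1],[-0.05,-0.18,0,1],[-0.03,-0.18,0,1],[-0.01,-0.18,0,1],[0.01,-0.18,0,1]]
  ]
}}

```text
t: 19.77
tool_pos: [0.4298, -0.1096, 0.0648]
eef_rot: [3.138, -0.005, 1.697]
contact_force: [4.5, 12.6, 1.9]
opening: -0.001
finger_force: 6.2
```

Request:
{"op": "play_rows", "data": {
  "motion": [
    [[0.03,-0.18,0,1],[0.05,-0.18,0,1],[0.07,-0.17,0,1],[0.08,-0.16,0,1]]
  ]
}}

```text
t: 20.27
tool_pos: [0.4399, -0.1448, 0.0646]
eef_rot: [3.141, -0.004, 2.117]
contact_force: [-3.3, 8.5, 4.6]
opening: 0.0
finger_force: 4.1
```

```bash
python3 - <<'E'
from h import *
c=cam('top','t6.png')
print(studs(c));o=ctrl.get_obs();print(o['contact_force'],o['tool_pos'],o['finger_force'])
E
```

```text
[(np.float64(37.8), np.float64(0.0899), 5), (np.float64(-50.7), np.float64(0.0881), 6), (np.float64(126.3), np.float64(0.0882), 5)]
[ 0.34612152 -0.97036918  0.41425912] [ 0.44096101 -0.14645483  0.06493087] 0.0
```

Request:
{"op": "play_rows", "data": {
  "motion": [
    [[0.05,-0.08,0,0.5],[0.05,-0.08,0,0.5],[0.05,-0.07,0,0.5],[0.04,-0.05,0,0.3],[0,0,0,0]]
  ]
}}

```text
t: 20.95
tool_pos: [0.4504, -0.1607, 0.0648]
eef_rot: [3.141, 0.002, 2.301]
contact_force: [-0.7, 0.4, 0.4]
opening: 0.002
finger_force: 0.0
```

```bash
python3 - <<'E'
from h import *
print(studs(cam('top')));o=ctrl.get_obs();print(o['contact_force'],o['tool_pos'],o['finger_force'])
E
```

```text
[(np.float64(-37.3), np.float64(0.0884), 6), (np.float64(51.0), np.float64(0.0902), 6)]
[-0.64156148 -0.74228715 -0.1565637 ] [ 0.45040163 -0.16080194  0.06478156] 0.0
```

Request:
{"op": "play_rows", "data": {
  "motion": [
    [[-0.1,0.14,0,-0.5],[0,0,0.5,0],[0,0,0.5,0],[0,0,0,0]]
  ]
}}

```text
t: 21.5
tool_pos: [0.4465, -0.1545, 0.1164]
eef_rot: [3.14, 0.006, 2.249]
contact_force: [0.0, -0.1, -1.1]
opening: -0.0
finger_force: 0.0
```

```bash
python3 - <<'E'
from h import *
c=cam('top');s=cam('scene');print(studs(c));o=ctrl.get_obs();print(o['contact_force'],o['tool_pos'],o['finger_force'])
a=cv2.resize(s['img'][150:310,230:390],(400,400),interpolation=cv2.INTER_CUBIC);b=cv2.resize(c['img'][190:350,205:365],(400,400),interpolation=cv2.INTER_CUBIC)
cv2.imwrite('pics/z6.png',np.hstack([a,b]))
E
```

```text
[(np.float64(-36.8), np.float64(0.0882), 6), (np.float64(51.5), np.float64(0.0911), 4)]
[ 0.39946979  0.63402769 -0.31465685] [ 0.44474549 -0.15338084  0.11380399] 0.0
```

View pics/z6.png

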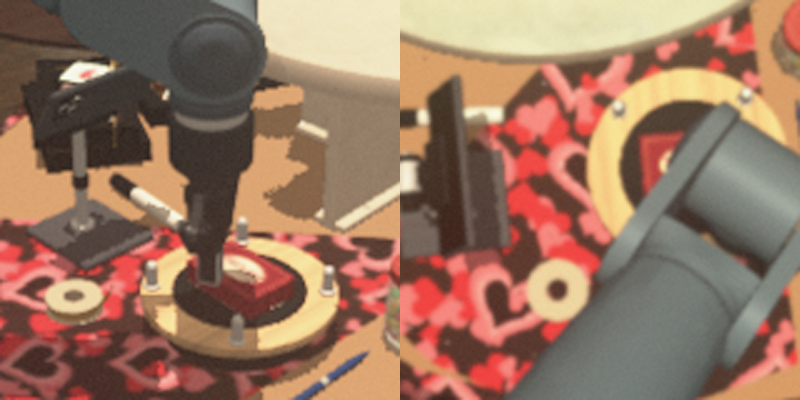

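The platter is at the second click, with studs at about 52.3° against 53.2° expected. The tin is flat and centred, and the phone is still tilted. I'll go back over while it stands, then check the tin's angle.

Request:
{"op": "play_rows", "data": {
  "motion": [
    [[0.02,0.16,0,-1],[0.02,0.16,0,-1],[0.02,0.16,0,-1],[0.02,0.16,0,-1],[0.02,0.16,0,-1]]
  ]
}}

```text
t: 22.22
tool_pos: [0.449, -0.1127, 0.1126]
eef_rot: [-3.139, -0.001, 1.722]
contact_force: [-0.4, -0.1, 0.3]
opening: 0.003
finger_force: 0.0
```

Request:
{"op": "play_rows", "data": {
  "motion": [
    [[0.02,0.16,0,-1],[0.02,0.16,0,-1],[0.02,0.16,0,-1],[0.02,0.16,0,-1],[0.02,0.16,0,-1]]
  ]
}}

```text
t: 22.85
tool_pos: [0.454, -0.0728, 0.1125]
eef_rot: [-3.139, -0.0, 1.199]
contact_force: [-0.4, -0.2, -0.1]
opening: 0.001
finger_force: 0.0
```

Request:
{"op": "play_rows", "data": {
  "motion": [
    [[0.04,0.17,0,-1],[0.04,0.17,0,-1],[0.04,0.17,0,-1],[0.04,0.17,0,-1],[0.04,0.17,0,-1]]
  ]
}}

```text
t: 23.48
tool_pos: [0.464, -0.0304, 0.1125]
eef_rot: [-3.139, 0.002, 0.675]
contact_force: [-0.1, 0.2, 0.6]
opening: -0.002
finger_force: 0.0
```

```bash
python3 - <<'E'
from h import *
c=cam('top');print(studs(c));o=ctrl.get_obs();print(o['t'],o['tool_pos'],o['eef_rot'][2])
s=cam('scene');hsv=cv2.cvtColor(s['img'],cv2.COLOR_BGR2HSV)
ax=np.array([.517,-.104]);n,_,st,ce=cv2.connectedComponentsWithStats(cv2.inRange(hsv,(0,0,150),(180,50,255)))
for i in range(1,n):
    p=plane(s,*ce[i],.07)[:2]-ax
    if .07<np.hypot(*p)<.105: print('scene stud',np.degrees(np.arctan2(p[1],p[0])).round(1),np.hypot(*p).round(3),st[i,4])
E
```

```text
[(np.float64(-36.6), np.float64(0.0887), 5), (np.float64(51.5), np.float64(0.0911), 4), (np.float64(-127.7), np.float64(0.086), 7)]
23.525 [ 0.46404214 -0.02968888  0.11256259] 0.6735238288514029
scene stud 51.9 0.097 4
scene stud 139.3 0.086 1
scene stud -33.1 0.089 5
scene stud -58.4 0.093 6
scene stud -128.4 0.08 6
```

Request:
{"op": "play_rows", "data": {
  "motion": [
    [[0,0,-0.45,0],[0,0,-0.35,0],[0,0,-0.15,0],[0,0,0,0]]
  ]
}}

```text
t: 24.08
tool_pos: [0.4643, -0.0309, 0.066]
eef_rot: [-3.14, 0.001, 0.679]
contact_force: [-0.3, 0.7, 0.2]
opening: 0.002
finger_force: 0.0
```

Request:
{"op": "play_rows", "data": {
  "motion": [
    [[-0.14,-0.14,0,1],[-0.13,-0.14,0,1],[-0.12,-0.14,0,1],[-0.1,-0.15,0,1],[-0.08,-0.16,0,1]]
  ]
}}

```text
t: 24.7
tool_pos: [0.438, -0.065, 0.0674]
eef_rot: [3.139, -0.008, 1.204]
contact_force: [9.2, 16.9, -2.4]
opening: -0.001
finger_force: 9.8
```

Request:
{"op": "play_rows", "data": {
  "motion": [
    [[-0.07,-0.17,0,1],[-0.05,-0.18,0,1],[-0.03,-0.18,0,1],[-0.01,-0.18,0,1],[0.01,-0.18,0,1]]
  ]
}}

```text
t: 25.32
tool_pos: [0.4292, -0.1095, 0.0671]
eef_rot: [3.14, -0.006, 1.729]
contact_force: [2.1, 11.9, 2.9]
opening: -0.001
finger_force: 5.5
```

Request:
{"op": "play_rows", "data": {
  "motion": [
    [[0.03,-0.18,0,1],[0.05,-0.18,0,1],[0.07,-0.17,0,1],[0.08,-0.16,0,1]]
  ]
}}

```text
t: 25.82
tool_pos: [0.4394, -0.1449, 0.0669]
eef_rot: [-3.141, -0.005, 2.149]
contact_force: [-5.0, 8.1, 6.1]
opening: 0.001
finger_force: 5.2
```

Request:
{"op": "play_rows", "data": {
  "motion": [
    [[0.05,-0.08,0,0.5],[0.05,-0.08,0,0.5],[0.05,-0.07,0,0.5],[0.05,-0.07,0,0.4],[0,0,0,0]]
  ]
}}

```text
t: 26.45
tool_pos: [0.4507, -0.1615, 0.0672]
eef_rot: [3.141, 0.001, 2.344]
contact_force: [-0.8, 0.2, 0.3]
opening: -0.002
finger_force: 0.1
```

```bash
python3 - <<'E'
from h import *
print(studs(cam('top')));o=ctrl.get_obs();print(o['contact_force'],o['tool_pos'],o['finger_force'])
E
```

```text
[(np.float64(-37.3), np.float64(0.0884), 6), (np.float64(51.0), np.float64(0.0902), 6)]
[-0.00817211 -0.26146367 -0.12422621] [ 0.4507748  -0.16173937  0.06719324] 0.0010953881635344942
```

Request:
{"op": "play_rows", "data": {
  "motion": [
    [[0.03,-0.04,0,0.3],[0,0,0,0],[-0.1,0.14,0,-0.5],[0,0,0.5,0],[0,0,0.5,0]]
  ]
}}

```text
t: 27.12
tool_pos: [0.447, -0.1567, 0.1173]
eef_rot: [-3.141, 0.001, 2.323]
contact_force: [-0.3, -1.0, -0.1]
opening: 0.002
finger_force: 0.0
```

Request:
{"op": "play_rows", "data": {
  "motion": [
    [[0.02,0.17,0,-1],[0.02,0.17,0,-1],[0.02,0.17,0,-1],[0.02,0.17,0,-1],[0.02,0.17,0,-1]]
  ]
}}

```text
t: 27.75
tool_pos: [0.4524, -0.1141, 0.117]
eef_rot: [3.14, 0.002, 1.796]
contact_force: [0.5, 0.3, 0.7]
opening: 0.001
finger_force: 0.0
```

Request:
{"op": "play_rows", "data": {
  "motion": [
    [[0.02,0.16,0,-1],[0.02,0.16,0,-1],[0.02,0.16,0,-1],[0.02,0.16,0,-1],[0.02,0.16,0,-1]]
  ]
}}

```text
t: 28.38
tool_pos: [0.4575, -0.0741, 0.117]
eef_rot: [3.14, 0.001, 1.273]
contact_force: [0.6, -0.2, 0.0]
opening: -0.0
finger_force: 0.0
```

Request:
{"op": "play_rows", "data": {
  "motion": [
    [[0.03,0.17,0,-1],[0.03,0.17,0,-1],[0.03,0.17,0,-1],[0.04,0.17,0,-1],[0.04,0.17,0,-1]]
  ]
}}

```text
t: 29.0
tool_pos: [0.466, -0.0315, 0.117]
eef_rot: [3.14, -0.001, 0.749]
contact_force: [0.5, 0.2, 0.6]
opening: 0.0
finger_force: 0.0
```

```bash
python3 - <<'E'
from h import *
c=cam('top');print(studs(c));o=ctrl.get_obs();print(o['t'],o['tool_pos'],o['eef_rot'][2])
g0=cv2.cvtColor(c['img'],cv2.COLOR_BGR2GRAY)
for v in(232,285):print(v,g0[v,208:242].tolist())
E
```

```text
[(np.float64(-36.2), np.float64(0.0886), 6), (np.float64(52.1), np.float64(0.0903), 6), (np.float64(-127.4), np.float64(0.0856), 6)]
29.05 [ 0.46607454 -0.03084011  0.1169549 ] 0.7475855942996177
232 [159, 156, 156, 160, 166, 169, 163, 133, 91, 61, 55, 56, 56, 56, 59, 56, 60, 61, 71, 91, 101, 107, 137, 171, 187, 191, 192, 194, 193, 196, 196, 196, 194, 193]
285 [104, 104, 105, 104, 105, 103, 103, 102, 104, 104, 104, 99, 80, 51, 39, 42, 43, 40, 52, 86, 123, 144, 150, 151, 153, 153, 153, 154, 142, 114, 83, 85, 95, 99]
```

Request:
{"op": "play_rows", "data": {
  "motion": [
    [[0,0,-0.45,-0.7],[0,0,-0.4,0],[0,0,-0.15,0],[0,0,0,0]]
  ]
}}

```text
t: 29.55
tool_pos: [0.4654, -0.0316, 0.0666]
eef_rot: [-3.142, 0.0, 0.679]
contact_force: [-0.3, 0.0, 0.8]
opening: -0.001
finger_force: 0.0
```

Request:
{"op": "play_rows", "data": {
  "motion": [
    [[-0.14,-0.12,0,1],[-0.14,-0.14,0,1],[-0.12,-0.14,0,1],[-0.1,-0.15,0,1],[-0.1,-0.16,0,1]]
  ]
}}

```text
t: 30.18
tool_pos: [0.4382, -0.0651, 0.0679]
eef_rot: [3.135, -0.007, 1.204]
contact_force: [14.5, 14.5, -6.3]
opening: 0.003
finger_force: 9.2
```

Request:
{"op": "play_rows", "data": {
  "motion": [
    [[-0.07,-0.17,0,1],[-0.05,-0.18,0,1],[-0.03,-0.18,0,1],[-0.01,-0.18,0,1],[0.01,-0.18,0,1]]
  ]
}}

```text
t: 30.8
tool_pos: [0.4294, -0.1093, 0.0677]
eef_rot: [3.137, -0.005, 1.728]
contact_force: [5.9, 16.8, 1.4]
opening: 0.001
finger_force: 7.8
```

Request:
{"op": "play_rows", "data": {
  "motion": [
    [[0.03,-0.18,0,1],[0.05,-0.18,0,1],[0.07,-0.17,0,1],[0.08,-0.16,0,1]]
  ]
}}

```text
t: 31.3
tool_pos: [0.4392, -0.1444, 0.0673]
eef_rot: [3.14, -0.004, 2.149]
contact_force: [-2.2, 7.1, 4.1]
opening: -0.001
finger_force: 3.8
```

Request:
{"op": "play_rows", "data": {
  "motion": [
    [[0.05,-0.08,0,0.5],[0.05,-0.08,0,0.5],[0.05,-0.08,0,0.5],[0.06,-0.08,0,0.4],[0,0,0,0]]
  ]
}}

```text
t: 31.92
tool_pos: [0.4506, -0.1624, 0.0676]
eef_rot: [3.141, 0.002, 2.344]
contact_force: [-0.1, -1.1, -0.1]
opening: 0.003
finger_force: 0.0
```

```bash
python3 - <<'E'
from h import *
print(studs(cam('top')));o=ctrl.get_obs();print(o['contact_force'],o['tool_pos'],o['finger_force'])
E
```

```text
[(np.float64(-36.2), np.float64(0.0886), 6), (np.float64(51.5), np.float64(0.0911), 4)]
[-0.78397764 -0.37305953 -0.42903554] [ 0.4505489  -0.16246587  0.06753513] 0.0
```

Request:
{"op": "play_rows", "data": {
  "motion": [
    [[0.02,-0.02,0,0.2],[0,0,0,0],[-0.1,0.14,0,-0.5],[0,0,0.5,0],[0,0,0.5,0]]
  ]
}}

```text
t: 32.6
tool_pos: [0.4456, -0.1557, 0.117]
eef_rot: [-3.141, -0.001, 2.312]
contact_force: [0.5, -0.3, 1.2]
opening: 0.001
finger_force: 0.0
```

Request:
{"op": "play_rows", "data": {
  "motion": [
    [[-0.4,0,0.5,0],[-0.6,0,0.6,0],[-0.6,0,0.6,0],[0,0,0.6,0],[0,0,0,0]]
  ]
}}

```text
t: 33.22
tool_pos: [0.3669, -0.157, 0.2342]
eef_rot: [3.141, 0.006, 2.312]
contact_force: [-0.2, 0.2, 0.0]
opening: 0.002
finger_force: 0.0
```

Request:
{"op": "play_rows", "data": {
  "motion": [
    [[0,0,0,0],[0,0,0,0],[0,0,0,0],[0,0,0,0],[0,0,0,0]]
  ]
}}

```text
t: 33.85
tool_pos: [0.3658, -0.1558, 0.2314]
eef_rot: [-3.142, -0.0, 2.312]
contact_force: [-0.4, -0.2, 0.2]
opening: -0.0
finger_force: 0.0
```

```bash
python3 - <<'E'
from h import *
c=cam('top');s=cam('scene');print(studs(c));o=ctrl.get_obs();print(o['t'],o['tool_pos'])
a=cv2.resize(s['img'][150:310,230:390],(400,400),interpolation=cv2.INTER_CUBIC);b=cv2.resize(c['img'][190:350,205:365],(400,400),interpolation=cv2.INTER_CUBIC)
cv2.imwrite('pics/z7.png',np.hstack([a,b]))
E
```

```text
[(np.float64(-35.6), np.float64(0.0879), 4), (np.float64(52.1), np.float64(0.0903), 6), (np.float64(141.3), np.float64(0.0874), 7)]
33.95 [ 0.3658715  -0.1558768   0.23160743]
```

View pics/z7.png

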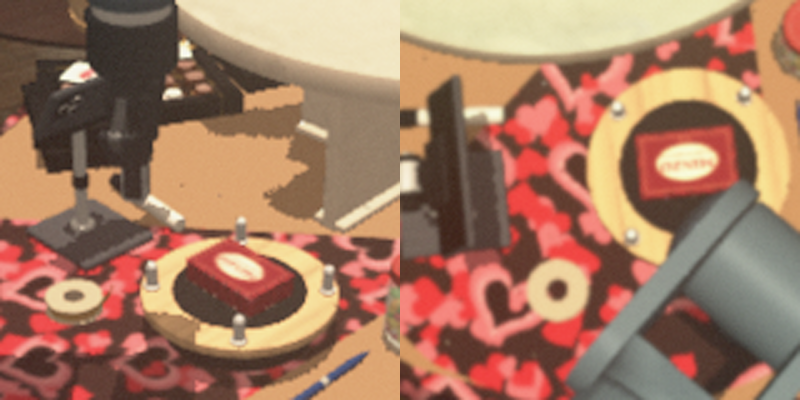

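The tin is centred at crop (688,162), flat and square to the phone, and the studs are at about 53°. The phone still holds its tilt and nothing else has moved, so I'm handing the job in.

```bash
python3 -c "
from plant import ctrl
print(ctrl.sign_off())"
```

```text
the job is handed in; nothing more can be done
None
```

I've handed the job in at about 34 s: the phone stands at an estimated 27–30° below level, the tin was turned through all four clicks with the hand off at each, and nothing else appears to have moved, but the judge gave no result and at the first click the platter first stuck about 12° short, so I pushed it again.

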